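Unpile the check pieces and load each on its measuring fixture

ROBOT

A 6-joint arm with a two-finger parallel gripper is mounted at the origin on a cart in front of the work surface, level with it; the furniture and walls round the work are solid. World frame = base frame: x ahead of the robot, y to its left, z up, the work surface at z = 0. Lengths are in m, angles in degrees, forces in N, time in s.
With the tool pointing down it reaches from about 0.15 to 0.775 m from the base axis. Payload 6.1 kg.
Tool frame: the origin (TCP) lies midway between the tips of the shut fingers; the grasp point (between the pads) lies 19 mm behind it; z points along the fingers, y is the line along which they close (so a half turn about z gives the same grasp; the last joint's range is limited). The gripper opens to 85 mm and grips with 20 to 120 N. Pads are 22 mm wide; open, the fingers measure 114 mm over their backs; the gripper's body (76 mm by 85 mm) begins 54 mm behind the grasp point. The pads swing forward as they close: fully open they stand 13 mm farther back than shut.
Start: joints at [65.489, 7.208, -2.269, 80.523, 0, 90], TCP at [0.218, 0.478, 0.231] pointing down, gripper open.
Joint ranges: [-155.77, 155.77], [-54.66, 111.73], [-72.52, 77.12], [-102.08, 115.82], [-83.92, 84.16], [-180, 180]. Speed limits (degrees/s): [136.94, 136.94, 172.46, 180, 180, 180].

INTERFACE

Orientations are given as a 3x3 rotation matrix whose columns are the frame's x, y, z axes.
In Python, from plant import robot gives the robot as it stands.
- The arm moves only by the shell command python3 -m crank 'ROWS' [FORCE]. ROWS is JSON, a list of rows, each an object with "dp": the shift along the tool's x, y, z as a fraction of full scale, a list of three; "turn": the turn, a rotation vector about the tool's x, y, z as a fraction of full scale, a list of three; "jaw": the opening, from -1 (shut) to 1 (fully open). In form: [{"dp": [dx, dy, dz], "turn": [rx, ry, rz], "jaw": jaw}, ...]. A call has 1 to 20 rows; each row is the pose to reach, as a shift and turn from the pose commanded when the call began, along the tool's axes at that moment; what a row does not reach only later rows make up. Full scale, the value 1, is 0.12 m for a shift and 45 degrees for a turn. A row lasts 1/8 s, in which the tool goes at most 62.5 mm and 10.7 degrees, less where a joint would pass 70% of its speed; a pose out of reach is approached as far as the arm can. A call with a number of a shift or a turn outside -1 to 1 is refused whole. A call with a gripper value outside its range is refused whole. The fingers move at their own pace and stop on an object; FORCE is the grip in N (left out, the last holds). Time passes only in rows, so rows that repeat a pose let the fingers close. It gives the time, the measured TCP pose, the force, the opening and the grip force at its end, in the units of the state.
- robot.get_obs(): the state, without advancing time (a new reading comes with each control period).
- robot.camera(name): name is "scene" or "top" or "wrist"; returns a dict with "image" (480x640x3 uint8, red, green, blue), "intrinsics" (3x3 intrinsics, pixels), "k1" (the pictures are not rectified: a ray, as slopes to the right and down, at radius r is drawn at 1 + k1 r^2 times it, then the intrinsics apply), "rvec" (rotation vector, rad) and "tvec" (3), from world to camera coordinates, as OpenCV has them; the wrist camera has in their place "mount" (4x4, takes a point from camera to tool coordinates, whose origin is the TCP and whose axes are the flange's). Camera axes: x right, y down, z forward; pixel columns grow to the right and rows downward; lengths in m; the calibration is good to about 2 mm. A picture is of the moment at which its call begins: read the wrist's pose just before it. There is no depth.
- robot.job_done(): hands the job in; it is judged then, once.
Trained networks look in a picture, given as the dict that the camera call returned (one of the last four; its "shot" number tells which), for a name from the list of things; names that differ only in an ending like _2 or _b are one class to them, and where a whole thing is asked for, a point or a joint stands for the part that bears it (a point fixed in the world has none). Each returns a list of dicts, best first, with "p" (0 to 1); they miss things now and then, are a little off and sometimes report something else, mostly with a low value. They report only what shows in the picture. A call takes as long as a camera call. They do not tell look-alikes from the thing itself.
- robot.recognise(picture, target): "at" ([column, row] in pixels, amid what is visible of it).
- robot.trace(picture, target): "pixels" (480x640 bool, what is visible of it) and "at" ([column, row] in pixels, amid what is visible of it).
The state is a dict: "clock": time; "qpos": joint angles; "joint_vel": joint speeds; "joint_efforts": joint torques, N m; "tcp_pos": TCP position; "orientation": TCP orientation; "contact_force": force on the tool from outside, world axes, zero at the start; "ft_torque": the same for the moment, N m; "gripper_width": finger opening in m; "grip_force": force on a finger pad.
Only numpy, scipy, OpenCV 4.12 (cv2) and the standard library are available. Lean on these libraries where they do the work, as an engineer would, in place of code of your own. Each camera call takes 0.05 s, during which the arm holds its last target. There are 200 camera calls.

TASK

The cleaned check pieces have come back piled up on the surface plate and are to be measured with the height gauge. Take the pile apart from the top and load each piece, the same way up as it is now, on its own locating fixture so that it sits flat on the plate: the bronze bush over the thin pin, the drilled block between the eight pins of the square fixture, the setting ring over the thick tapered spigot and the hardness disc between the four pins of the other square fixture. Set the pieces down rather than dropping them, and leave the cylinder square in front of the fixtures standing where it is.

Things in the scene. Friction and masses are not known exactly. Their poses are not given: they have to be found in the camera images.
- bronze_bush: Bronze-coloured plain bush (short thick tube), 28 mm outside diameter, its bore fitting over an 8 mm pin with 2 mm of play all round, 27 mm tall, standing upright on top of the pile on the drilled block. Origin: centre of its underside; z up along its bore.
- drilled_block: Square steel set-up block with a pattern of drilled holes, 50 x 50 mm, 25 mm tall, second from the top of the pile, lying on the setting ring. Origin: centre of its underside; x and y square to its side faces; z up.
- setting_ring: Plain steel setting ring (ring gauge) with a grooved rim, 62 mm outside diameter, 30 mm bore, 20 mm tall, lying flat on the hardness disc, its centre 5 to 10 mm off the disc's centre. Small posts up to 20 mm across pass through its bore freely. Origin: centre of its underside; z up along the bore.
- hardness_disc: Plain steel hardness reference disc, 64 mm diameter, 14 mm thick, at the bottom of the pile, lying on the table. Origin: centre of its underside; z up.
- bush_fixture: For the bush: small round aluminium plate, 56 mm diameter, its flat top 8 mm above the table, with one short thin upright steel pin in the middle, 8 mm diameter, straight for 4 mm and then narrowing to 3 mm at its tip, which is 18 mm above the table. The bush goes over the pin and rests on the plate. Fixed to the table. Origin: centre of its underside, on the table; z up.
- block_fixture: For the drilled block: square aluminium plate, 80 x 80 mm, top 8 mm above the table, with eight small steel pins (6 mm diameter, bevelled, tips 15 mm above the table), two along each side, enclosing a square 58 x 58 mm for the block. Turned by up to 15 degrees either way. Fixed to the table. Origin: centre of its underside, on the table; z up. x and y square to the plate's edges.
- ring_fixture: For the setting ring: round aluminium plate, 80 mm diameter, its flat top 8 mm above the table, with a thick upright tapered steel spigot in the middle, 17 mm diameter at its foot, straight for 5 mm and then narrowing to 7 mm at its tip, which is 25 mm above the table. The ring goes over the spigot and rests on the plate. Fixed to the table. Origin: centre of its underside, on the table; z up.
- disc_fixture: For the hardness disc: square aluminium plate, 96 x 96 mm, top 8 mm above the table, with four steel pins (8 mm diameter, bevelled, tips 15 mm above the table) near its corners at (+-29, +-29) mm, among which the disc lies with about 5 mm of play. Turned by up to 15 degrees either way. Fixed to the table. Origin: centre of its underside, on the table; z up. x and y square to the plate's edges.
- square_post: Cylinder square to leave alone: upright ground steel cylinder with a black cap, 38 mm diameter, 80 mm tall, loose, standing on the robot's side of the row of fixtures. Origin: centre of its underside; z up.
Not all that is in view belongs to the job. What is meant by the bronze_bush is not yellow, and is the smaller of those in its own colour.

How it is judged:
By the outcome, as a careful person would: the job done as asked, in the order asked, and still so for the second after the job is handed in, with the robot touching nothing.
It also fails if it takes over 88 s, if anything falls off the work surface, if the arm or the gripper's body presses on something with over 40 N, if the wrist force passes 120 N, or if a joint passes its speed limit or range.

## Working session

There is one attempt and no reset: what is moved stays moved. The work goes in short steps, Python scripts to look and compute and a shell command to move; the robot and the scene stay as the last step left them, time stands still between calls to the robot, and variables do not carry over. Pictures are saved under pics/ and viewed, at most 14 in all, crops included, and the job is handed in when it is done.

```bash
mkdir -p pics; cat > h.py <<'E'
import numpy as np,cv2
from plant import robot
def P(c,o=None):
    """R,t world->cam"""
    if 'rvec' in c: 
        R=cv2.Rodrigues(np.array(c['rvec'],float))[0]; return R,np.array(c['tvec'],float).ravel()
    M=np.array(c['mount']); T=np.eye(4); T[:3,:3]=np.array(o['orientation']); T[:3,3]=o['tcp_pos']
    W=np.linalg.inv(T@M); return W[:3,:3],W[:3,3]
def proj(c,X,o=None):
    R,t=P(c,o); p=np.atleast_2d(X)@R.T+t; s=p[:,:2]/p[:,2:]; s=s*(1+c['k1']*(s**2).sum(1,keepdims=True))
    K=np.array(c['intrinsics']); return s@K[:2,:2].T+K[:2,2]
def unproj(c,uv,z,o=None):
    R,t=P(c,o); K=np.array(c['intrinsics']); s=(np.atleast_2d(uv)-K[:2,2])@np.linalg.inv(K[:2,:2]).T; d=s.copy()
    for _ in range(20): s=d/(1+c['k1']*(s**2).sum(1,keepdims=True))
    r=np.c_[s,np.ones(len(s))]@R; C=-R.T@t
    return C+r*((z-C[2])/r[:,2:])
def save(c,n): cv2.imwrite('pics/'+n+'.png',cv2.cvtColor(c['image'],cv2.COLOR_RGB2BGR))
E
python3 - <<'E'
from h import *
c={}
Z=dict(bronze_bush=.06+.0,drilled_block=.059,setting_ring=.034,hardness_disc=.014,bush_fixture=.008,block_fixture=.008,ring_fixture=.008,disc_fixture=.008,square_post=.08)
Z['bronze_bush']=.086
for n in ('top','scene'):
    o=robot.get_obs(); c=robot.camera(n); save(c,n+'0')
    R,t=P(c); print(n,'cam',(-R.T@t).round(3))
    for k,z in Z.items():
        for d in robot.recognise(c,k)[:3]: print(k,round(d['p'],2),np.round(d['at']),unproj(c,d['at'],z)[0].round(3))
o=robot.get_obs();c=robot.camera('wrist');save(c,'wrist0');print(c['mount'],o['clock'])
E
```

```text
top cam [0.144 0.161 1.48 ]
bronze_bush 0.66 [200. 251.] [0.404 0.44  0.086]
bronze_bush 0.52 [176. 222.] [0.476 0.498 0.086]
bronze_bush 0.5 [345. 215.] [0.491 0.088 0.086]
drilled_block 0.81 [240. 233.] [0.456 0.348 0.059]
drilled_block 0.38 [354. 262.] [0.379 0.065 0.059]
setting_ring 0.5 [247. 239.] [0.443 0.333 0.034]
hardness_disc 0.48 [353. 263.] [0.384 0.065 0.014]
bush_fixture 0.83 [445. 210.] [ 0.522 -0.174  0.008]
block_fixture 0.93 [290. 227.] [0.481 0.226 0.008]
ring_fixture 0.9 [390. 227.] [ 0.479 -0.032  0.008]
disc_fixture 0.86 [346. 215.] [0.511 0.082 0.008]
square_post 0.75 [353. 263.] [0.374 0.07  0.08 ]
square_post 0.62 [247. 236.] [0.441 0.328 0.08 ]
scene cam [-0.397 -0.515  0.758]
bronze_bush 0.8 [229. 218.] [0.35  0.365 0.086]
bronze_bush 0.51 [273. 204.] [0.457 0.336 0.086]
drilled_block 0.59 [416. 291.] [ 0.425 -0.073  0.059]
drilled_block 0.57 [264. 216.] [0.439 0.346 0.059]
setting_ring 0.76 [272. 227.] [0.444 0.327 0.034]
bush_fixture 0.95 [487. 314.] [ 0.512 -0.188  0.008]
block_fixture 0.82 [320. 247.] [0.483 0.215 0.008]
ring_fixture 0.87 [415. 291.] [ 0.485 -0.04   0.008]
disc_fixture 0.77 [375. 266.] [0.504 0.076 0.008]
square_post 0.85 [347. 282.] [0.338 0.028 0.08 ]
square_post 0.16 [269. 216.] [0.419 0.31  0.08 ]
[[-3.38397207e-04 -9.60096132e-01 -2.79669989e-01  7.13535003e-02]
 [ 9.99999845e-01 -2.01349648e-04 -5.18761903e-04  3.33549712e-05]
 [ 4.41749843e-04 -2.79670121e-01  9.60096052e-01 -1.42168921e-01]
 [ 0.00000000e+00  0.00000000e+00  0.00000000e+00  1.00000000e+00]] 1.0
```

View pics/top0.png

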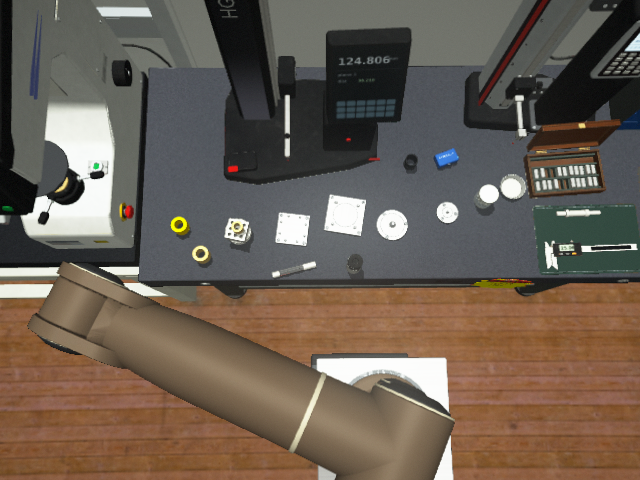

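View pics/scene0.png

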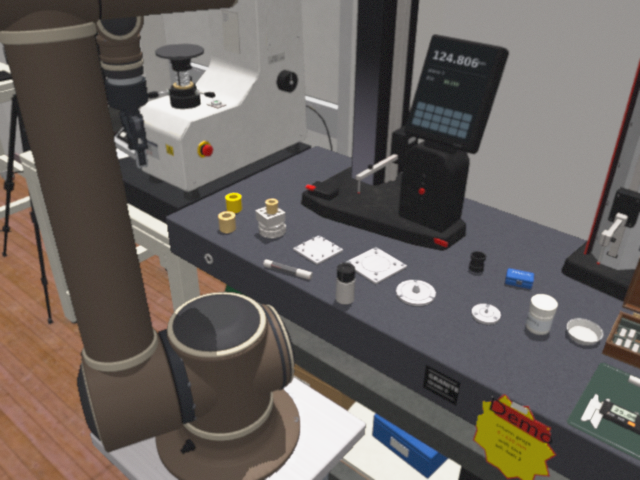

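View pics/wrist0.png

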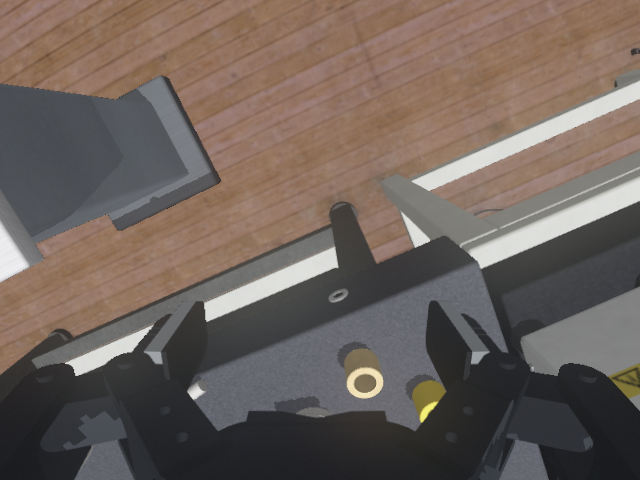

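```bash
python3 -c "
from h import *
o=robot.get_obs();print({k:np.round(v,4).tolist() for k,v in o.items()})"
```

```text
{'clock': 1.05, 'qpos': [65.4878, 7.2068, -2.2678, 80.5252, -0.0007, 90.0012], 'joint_vel': [-0.0093, 0.0595, -0.0095, 0.0391, -0.0593, 0.1049], 'joint_efforts': [0.0024, -43.571, 35.3099, 0.0013, 0.0001, -0.0], 'tcp_pos': [0.2178, 0.4777, 0.2313], 'orientation': [[-0.9099, 0.4149, 0.0], [0.4149, 0.9099, -0.0], [-0.0, 0.0, -1.0]], 'contact_force': [-0.2005, 0.0686, 0.7434], 'ft_torque': [0.0016, 0.0147, 0.0471], 'grip_force': 0.0, 'gripper_width': 0.0856}
```

The top view shows the pile at (237,230), with the smaller bronze bush on it. A yellow bush at (180,225) and a larger bronze bush at (201,254) are decoys. The block, disc, ring and bush fixtures are at (293,229), (345,215), (391,225) and (447,212), and the post is at (354,263). The scene view agrees with this. In the wrist view the gripper covers the bottom of the picture.

I'll turn the tool square to the world axes and move over the pile.

```bash
python3 -m crank '[{"dp":[-1,-0.33,0],"turn":[0,0,-0.544],"jaw":1},{"dp":[-1,-0.33,0],"turn":[0,0,-0.544],"jaw":1},{"dp":[-1,-0.33,0],"turn":[0,0,-0.544],"jaw":1}]' 60
python3 -m crank '[{"dp":[-0.7,-0.8,0.1],"turn":[0,0,0],"jaw":1},{"dp":[-0.7,-0.8,0.1],"turn":[0,0,0],"jaw":1},{"dp":[-0.7,-0.8,0.1],"turn":[0,0,0],"jaw":1},{"dp":[-0.7,-0.8,0.1],"turn":[0,0,0],"jaw":1}]'
cat > w.py <<'E'
from h import *
import sys
def look(name,items):
    o=robot.get_obs(); c=robot.camera('wrist'); save(c,name); np.save('pics/'+name,o,allow_pickle=True)
    print(round(o['clock'],2),np.round(o['tcp_pos'],4),np.round(o['orientation'],3).tolist(),np.round(o['qpos'],1))
    for k,z in items.items():
        for d in robot.trace(c,k)[:3]:
            m=d['pixels'].astype(np.uint8); cs=max(cv2.findContours(m,0,2)[0],key=cv2.contourArea)
            e=cv2.minAreaRect(unproj(c,cs[:,0].astype(float),z,o)[:,:2].astype(np.float32)*1000)
            print(k,round(d['p'],2),np.round(d['at']),unproj(c,d['at'],z,o)[0,:2].round(4),'rect mm',np.round(e[0],1),np.round(e[1],1),round(e[2],1))
    return o,c
E
python3 -c "
from w import *
look('w1',dict(bronze_bush=.086,drilled_block=.059,setting_ring=.034,hardness_disc=.014,block_fixture=.008,disc_fixture=.008))"
```

```text
clock: 1.42
tcp_pos: [0.3122, 0.39, 0.2314]
orientation: [[-1.0, -0.0, 0.0], [-0.0, 1.0, -0.0], [-0.0, -0.0, -1.0]]
contact_force: [-0.8, 0.3, 0.1]
gripper_width: 0.0855
grip_force: 0.0
clock: 1.92
tcp_pos: [0.3946, 0.2956, 0.2194]
orientation: [[-1.0, 0.002, -0.0], [0.002, 1.0, 0.0], [0.0, 0.0, -1.0]]
contact_force: [-0.9, 0.3, 0.0]
gripper_width: 0.0855
grip_force: 0.0
1.93 [0.3946 0.2956 0.2194] [[-1.0, 0.002, -0.0], [0.002, 1.0, 0.0], [0.0, 0.0, -1.0]] [36.8  3.8 -7.6 78.6  0.  36.9]
bronze_bush 0.91 [382. 306.] [0.4597 0.3487] rect mm [459.7 347.9] [38.1 28.7] 27.5
bronze_bush 0.91 [526. 295.] [0.451  0.4664] rect mm [452.  465.1] [54.5 33.5] 48.8
bronze_bush 0.85 [478. 228.] [0.3952 0.42  ] rect mm [392.2 418.6] [45.2 32.6] 58.8
setting_ring 0.74 [358. 262.] [0.4406 0.334 ] rect mm [445.6 342.5] [27.2 57.3] 34.5
block_fixture 0.7 [240. 283.] [0.4722 0.2179] rect mm [474.3 219.5] [80.4 80.7] 83.0
disc_fixture 0.93 [112. 309.] [0.5029 0.0789] rect mm [509.8  85.1] [97.9 98.3] 80.5
```

View pics/w1.png

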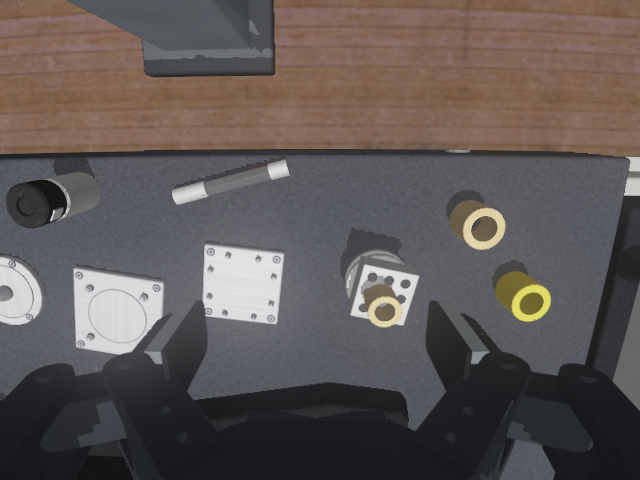

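The wrist view shows the bush top at about (385,311) on the block at (390,290), and the ring below at (370,260). The block fixture is at (243,283) and the disc fixture at (118,310). I'll refine positions by fitting model silhouettes to the masks.

```bash
cat >> w.py <<'E'
from scipy.optimize import minimize
A=np.linspace(0,2*np.pi,48,endpoint=False)
def cyl(r,z0,z1): return np.array([[r*np.cos(a),r*np.sin(a),z] for z in (z0,z1) for a in A])
def box(h,z0,z1): return np.array([[x,y,z] for z in (z0,z1) for x in(-h,h) for y in (-h,h)])
M=dict(bronze_bush=lambda z:cyl(.014,z,z+.027),drilled_block=lambda z:box(.025,z,z+.025),setting_ring=lambda z:cyl(.031,z,z+.02),
 hardness_disc=lambda z:cyl(.032,z,z+.014),bush_fixture=lambda z:cyl(.028,0,.008),ring_fixture=lambda z:cyl(.040,0,.008),
 block_fixture=lambda z:box(.040,0,.008),disc_fixture=lambda z:box(.048,0,.008),square_post=lambda z:cyl(.019,0,.08))
def fit(c,o,k,z,near,yaw0=0):
    ds=[d for d in robot.trace(c,k)]
    for d in ds: d['w']=unproj(c,d['at'],z+.01,o)[0,:2]
    ds=[d for d in ds if np.hypot(*(d['w']-near))<.05]
    if not ds: print(k,'not found'); return
    d=ds[0]; m=d['pixels'].astype(np.uint8); pts=M[k](z); sq=k in('drilled_block','block_fixture','disc_fixture')
    S=4; mb=cv2.resize(m,None,fx=S,fy=S,interpolation=cv2.INTER_LINEAR)
    def f(p):
        a=np.radians(p[2]*10) if sq else 0; R=np.array([[np.cos(a),-np.sin(a)],[np.sin(a),np.cos(a)]])
        X=pts.copy(); X[:,:2]=X[:,:2]@R.T+np.array(p[:2])/100
        uv=proj(c,X,o); h=cv2.convexHull((uv*S*16+S*8).astype(np.int32))
        im=np.zeros_like(mb); cv2.fillConvexPoly(im,h,1,shift=4)
        return 1-(im&mb).sum()/max(1,(im|mb).sum())
    b=min((minimize(f,[d['w'][0]*100,d['w'][1]*100,y/10],method='Nelder-Mead',options=dict(initial_simplex=np.array([d['w'][0]*100,d['w'][1]*100,y/10])+np.array([[0,0,0],[1,0,0],[0,1,0],[0,0,1]]),xatol=.005,fatol=1e-5)) for y in (yaw0-8,yaw0+8)),key=lambda r:r.fun)
    y=b.x[2]*10 if sq else 0
    print(k,'p',round(d['p'],2),'xy mm',(b.x[:2]*10).round(1),'yaw',round((y+45)%90-45,1),'IoU',round(1-b.fun,3)); return b.x
E
python3 - <<'E'
from w import *
o,c=look('w2',{})
fit(c,o,'bronze_bush',.059,[.46,.348]); fit(c,o,'block_fixture',0,[.475,.219]); fit(c,o,'disc_fixture',0,[.51,.085])
c=robot.camera('top')
fit(c,None,'bush_fixture',0,[.52,-.175]); fit(c,None,'block_fixture',0,[.475,.219]);fit(c,None,'disc_fixture',0,[.51,.085]);fit(c,None,'ring_fixture',0,[.48,-.032])
fit(c,None,'bronze_bush',.059,[.46,.348]);fit(c,None,'square_post',0,[.38,.065])
E
```

```text
2.27 [0.3939 0.2966 0.2194] [[-1.0, -0.001, 0.0], [-0.001, 1.0, 0.0], [-0.0, 0.0, -1.0]] [37.   3.8 -7.6 78.6  0.  36.9]
bronze_bush p 0.86 xy mm [464.8 350.9] yaw 0 IoU 0.938
block_fixture p 0.92 xy mm [476.1 219. ] yaw -7.2 IoU 0.948
disc_fixture p 0.85 xy mm [511.8  82.6] yaw -9.6 IoU 0.836
bush_fixture p 0.72 xy mm [ 518.1 -179.6] yaw 0 IoU 0.849
block_fixture p 0.51 xy mm [496.6 204.3] yaw 0.3 IoU 0.294
disc_fixture p 0.65 xy mm [512.8  83.7] yaw -8.9 IoU 0.944
ring_fixture p 0.61 xy mm [486.5 -36.8] yaw 0 IoU 0.943
bronze_bush not found
square_post p 0.8 xy mm [379.6  66.2] yaw 0 IoU 0.861
```

```bash
python3 -m crank '[{"dp":[-0.59,0.454,0.5],"turn":[0,0,0],"jaw":1},{"dp":[-0.59,0.454,0.5],"turn":[0,0,0],"jaw":1},{"dp":[-0.59,0.454,0.5],"turn":[0,0,0],"jaw":0.3},{"dp":[-0.59,0.454,0.5],"turn":[0,0,0],"jaw":0.3}]'
python3 - <<'E'
from w import *
o,c=look('w3',{})
fit(c,o,'bronze_bush',.059,[.46,.348])
E
```

```text
clock: 3.32
tcp_pos: [0.465, 0.3499, 0.1594]
orientation: [[-1.0, 0.001, -0.001], [0.001, 1.0, -0.001], [0.001, -0.001, -1.0]]
contact_force: [-0.8, -0.4, 1.5]
gripper_width: 0.0559
grip_force: 0.0
3.33 [0.465  0.3499 0.1594] [[-1.0, 0.001, -0.001], [0.001, 1.0, -0.001], [0.001, -0.001, -1.0]] [37.  13.9 -3.2 73.  -0.  37. ]
bronze_bush p 0.67 xy mm [465.5 351.8] yaw 0 IoU 0.858
```

View pics/w3.png

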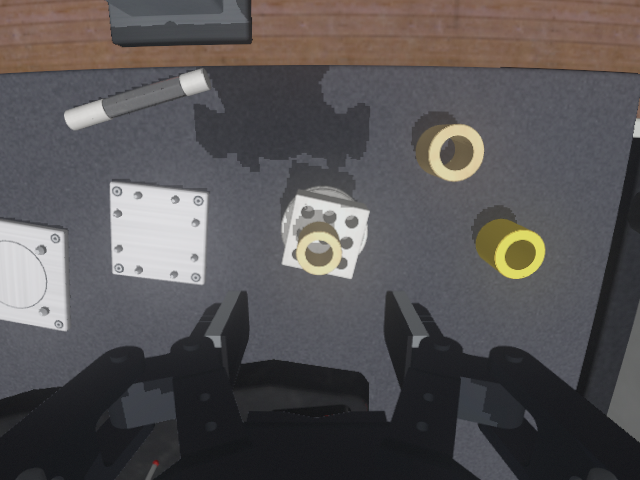

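The bush is centred between the fingers at (319,253). Next: descend, grip and lift.

```bash
python3 -m crank '[{"dp":[0,0.012,0.6],"turn":[0,0,0],"jaw":0.3},{"dp":[0,0.012,0.79],"turn":[0,0,0],"jaw":0.3},{"dp":[0,0.012,0.79],"turn":[0,0,0],"jaw":-1},{"dp":[0,0.012,0.79],"turn":[0,0,0],"jaw":-1},{"dp":[0,0.012,0.79],"turn":[0,0,0],"jaw":-1},{"dp":[0,0.012,0.79],"turn":[0,0,0],"jaw":-1}]' 50
python3 -m crank '[{"dp":[0,0,-0.1],"turn":[0,0,0],"jaw":-1},{"dp":[0,0,-0.5],"turn":[0,0,0],"jaw":-1},{"dp":[0,0,-0.9],"turn":[0,0,0],"jaw":-1},{"dp":[0,0,-0.9],"turn":[0,0,0],"jaw":-1}]'
python3 - <<'E'
from w import *
o,c=look('w4',{})
fit(c,o,'drilled_block',.034,[.46,.345],-15);fit(c,o,'block_fixture',0,[.475,.219])
E
```

```text
clock: 4.18
tcp_pos: [0.4662, 0.3523, 0.0662]
orientation: [[-1.0, 0.001, 0.002], [0.001, 1.0, 0.002], [-0.002, 0.002, -1.0]]
contact_force: [-0.6, -1.6, 5.2]
gripper_width: 0.0262
grip_force: 50.5
clock: 4.68
tcp_pos: [0.4672, 0.3531, 0.178]
orientation: [[-1.0, 0.0, 0.007], [0.001, 1.0, 0.005], [-0.007, 0.005, -1.0]]
contact_force: [-0.5, -1.1, -1.0]
gripper_width: 0.0256
grip_force: 50.0
4.67 [0.4672 0.3531 0.178 ] [[-1.0, 0.0, 0.007], [0.001, 1.0, 0.005], [-0.007, 0.005, -1.0]] [37.1 13.6 -1.2 74.7  0.  37.1]
drilled_block p 0.59 xy mm [477.4 366. ] yaw -8.1 IoU 0.01
block_fixture p 0.67 xy mm [475.6 218.4] yaw -6.3 IoU 0.932
```

View pics/w4.png

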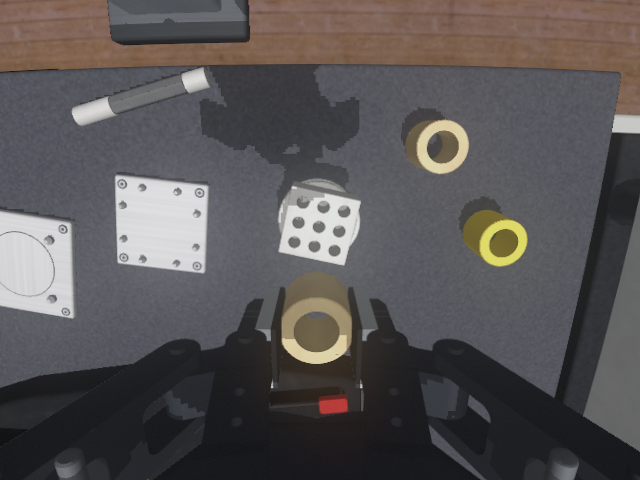

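The bush is held upright at about (316,330). The block is at (320,222), turned about -15°. I'll check where the bush sits in the hand.

```bash
python3 - <<'E'
from w import *
o,c=look('w5',{})
z=o['tcp_pos'][2]-.0072
fit(c,o,'bronze_bush',z,o['tcp_pos'][:2])
# ellipse points of top rim predicted at TCP
for dx in (0,):
  X=M['bronze_bush'](z)[48:]+np.r_[o['tcp_pos'][:2],0]; uv=proj(c,X,o); print(uv.min(0),uv.max(0))
  X=M['bronze_bush'](z)[:48]+np.r_[o['tcp_pos'][:2],0]; uv=proj(c,X,o); print(uv.min(0),uv.max(0))
for d in robot.trace(c,'drilled_block')[:4]:
  m=d['pixels']; ys,xs=np.where(m); print('blk',d['p'],d['at'],xs.min(),xs.max(),ys.min(),ys.max())
E
```

```text
4.83 [0.4651 0.3515 0.1722] [[-1.0, 0.001, -0.0], [0.001, 1.0, -0.0], [0.0, -0.0, -1.0]] [37.1 13.8 -1.6 74.6 -0.  37.1]
bronze_bush p 0.7 xy mm [465.1 351.8] yaw 0 IoU 0.879
[277.7522617 297.6243538] [353.95501798 365.06770589]
[283.81921132 270.4192708 ] [348.07490414 329.0427483 ]
blk 0.94 [324.0, 231.3] 282 363 187 271
```

The bush is centred on the TCP within 0.5 mm. Moving to the bush fixture, with a look at the ring and disc fixtures on the way.

```bash

python3 -m crank '[{"dp":[0,-1,0],"turn":[0,0,0],"jaw":-1},{"dp":[0,-1,0],"turn":[0,0,0],"jaw":-1}]' >/dev/null
python3 -m crank '[{"dp":[0,-1,0],"turn":[0,0,0],"jaw":-1},{"dp":[0,-1,0],"turn":[0,0,0],"jaw":-1}]' >/dev/null
python3 -m crank '[{"dp":[0,-1,0],"turn":[0,0,0],"jaw":-1},{"dp":[0,-1,0],"turn":[0,0,0],"jaw":-1},{"dp":[0,-1,0],"turn":[0,0,0],"jaw":-1}]'
python3 - <<'E'
from w import *
o,c=look('w6',{})
fit(c,o,'disc_fixture',0,[.512,.083]);fit(c,o,'ring_fixture',0,[.486,-.037])
E
python3 -m crank '[{"dp":[-0.44,-1,0],"turn":[0,0,0],"jaw":-1},{"dp":[-0.44,-1,0],"turn":[0,0,0],"jaw":-1}]' >/dev/null
python3 -m crank '[{"dp":[0,-0.43,0],"turn":[0,0,0],"jaw":-1},{"dp":[0,-0.43,0],"turn":[0,0,0],"jaw":-1},{"dp":[0,-0.43,0],"turn":[0,0,0],"jaw":-1}]'
python3 - <<'E'
from w import *
o,c=look('w7',{})
fit(c,o,'bush_fixture',0,[.518,-.18])
E
```

```text
clock: 5.85
tcp_pos: [0.4644, -0.0117, 0.1717]
orientation: [[-1.0, 0.007, -0.002], [0.007, 1.0, -0.001], [0.002, -0.001, -1.0]]
contact_force: [-1.1, 0.2, 0.3]
gripper_width: 0.0257
grip_force: 50.0
5.85 [ 0.4644 -0.0117  0.1717] [[-1.0, 0.007, -0.002], [0.007, 1.0, -0.001], [0.002, -0.001, -1.0]] [ -1.4   1.2 -16.3  72.6  -0.   -1. ]
disc_fixture p 0.56 xy mm [511.6  83. ] yaw -9.4 IoU 0.927
ring_fixture p 0.94 xy mm [483.9 -37.4] yaw 0 IoU 0.953
clock: 6.62
tcp_pos: [0.5156, -0.1729, 0.172]
orientation: [[-1.0, -0.001, -0.001], [-0.001, 1.0, 0.001], [0.001, 0.001, -1.0]]
contact_force: [-0.1, 0.1, -1.6]
gripper_width: 0.0263
grip_force: 50.0
6.62 [ 0.5156 -0.1729  0.172 ] [[-1.0, -0.001, -0.001], [-0.001, 1.0, 0.001], [0.001, 0.001, -1.0]] [-18.6   9.6  -6.9  73.6   0.  -18.6]
bush_fixture not found
```

View pics/w7.png

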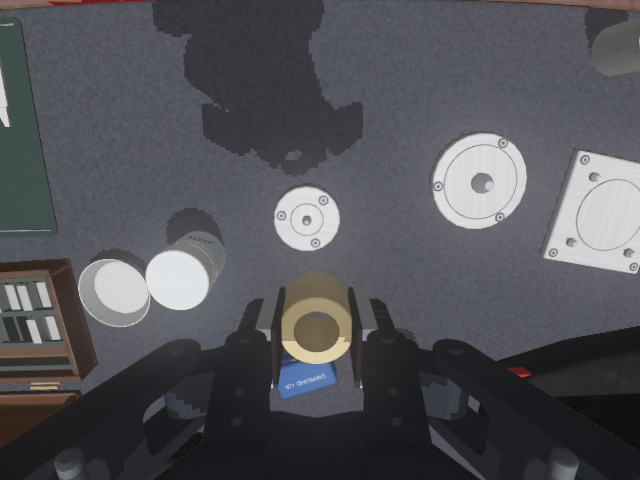

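The bush fixture is at (307,218) with its pin in the middle, and the held bush is at (316,325). I'll measure again now that the arm has settled.

```bash
python3 - <<'E'
from w import *
o,c=look('w8',{})
r=fit(c,o,'bush_fixture',0,[.518,-.18])
g=cv2.cvtColor(c['image'],cv2.COLOR_RGB2GRAY); m=np.zeros_like(g); m[160:255,250:370]=g[160:255,250:370]>140
cs=max(cv2.findContours(m,0,2)[0],key=cv2.contourArea); e=cv2.fitEllipse(cv2.convexHull(cs)); print(e)
print('plate top centre',unproj(c,e[0],.006,o)[0]*1000)
r=fit(c,o,'bronze_bush',o['tcp_pos'][2]-.0072,o['tcp_pos'][:2])
E
```

```text
6.72 [ 0.5156 -0.1725  0.1724] [[-1.0, -0.002, -0.0], [-0.002, 1.0, 0.0], [0.0, 0.0, -1.0]] [-18.5   9.6  -6.9  73.6   0.  -18.6]
bush_fixture p 0.96 xy mm [ 516.  -180.9] yaw 0 IoU 0.967
((306.1204833984375, 218.22056579589844), (64.170166015625, 65.94804382324219), 94.33271026611328)
plate top centre [ 515.68133538 -180.8978051     6.        ]
bronze_bush p 0.78 xy mm [ 515.6 -172.3] yaw 0 IoU 0.91
```

```bash
python3 -m crank '[{"dp":[0,-0.072,0.3],"turn":[0,0,0],"jaw":-1},{"dp":[0,-0.072,0.7],"turn":[0,0,0],"jaw":-1},{"dp":[0,-0.072,1],"turn":[0,0,0],"jaw":-1},{"dp":[0,-0.072,1],"turn":[0,0,0],"jaw":-1}]'
python3 - <<'E'
from w import *
o,c=look('w9',{})
fit(c,o,'bush_fixture',0,[.518,-.18])
g=cv2.cvtColor(c['image'],cv2.COLOR_RGB2BGR); 
p=np.array([515.9,-180.9,8])/1000
for r in (.028,): 
  uv=proj(c,cyl(r,0,.008)[48:]+[p[0],p[1],0],o); cv2.polylines(g,[uv.astype(np.int32)],True,(0,0,255),1)
uv=proj(c,cyl(.014,0,0)[48:]+[*o['tcp_pos'][:2],o['tcp_pos'][2]-.0072],o); cv2.polylines(g,[uv.astype(np.int32)],True,(0,255,0),1)
cv2.imwrite('pics/w9c.png',cv2.resize(g[150:400,170:470],None,fx=2,fy=2))
E
```

```text
clock: 7.38
tcp_pos: [0.5132, -0.1816, 0.05]
orientation: [[-1.0, -0.0, -0.005], [-0.0, 1.0, 0.002], [0.005, 0.002, -1.0]]
contact_force: [-0.0, 0.2, 0.4]
gripper_width: 0.0259
grip_force: 50.0
7.38 [ 0.5132 -0.1816  0.05  ] [[-1.0, -0.0, -0.005], [-0.0, 1.0, 0.002], [0.005, 0.002, -1.0]] [-19.5  13.1 -18.4  58.9   0.  -19.5]
bush_fixture p 0.77 xy mm [ 515.9 -180.8] yaw 0 IoU 0.596
```

View pics/w9c.png

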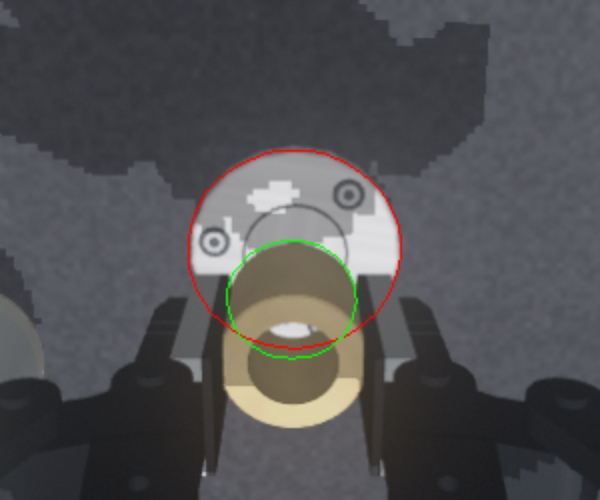

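The predicted outlines (plate red, bush underside green) match the picture. I'll read the settled pose, then lower slowly.

```bash
python3 -c "
from h import *
o=robot.get_obs();print(o['tcp_pos'])"
python3 -m crank '[{"dp":[0,0,0.1],"turn":[0,0,0],"jaw":-1},{"dp":[0,0,0.2],"turn":[0,0,0],"jaw":-1},{"dp":[0,0,0.25],"turn":[0,0,0],"jaw":-1},{"dp":[0,0,0.28],"turn":[0,0,0],"jaw":-1},{"dp":[0,0,0.3],"turn":[0,0,0],"jaw":-1},{"dp":[0,0,0.305],"turn":[0,0,0],"jaw":-1},{"dp":[0,0,0.305],"turn":[0,0,0],"jaw":-1}]'
```

```text
[ 0.51586809 -0.18271191  0.0536334 ]
clock: 8.35
tcp_pos: [0.5155, -0.183, 0.016]
orientation: [[-1.0, 0.001, 0.0], [0.001, 1.0, -0.0], [-0.0, -0.0, -1.0]]
contact_force: [0.3, 0.4, -0.2]
gripper_width: 0.0259
grip_force: 50.0
```

```bash

python3 -m crank '[{"dp":[0,0,0.01],"turn":[0,0,0],"jaw":-1},{"dp":[0,0,0.015],"turn":[0,0,0],"jaw":-1},{"dp":[0,0,0.015],"turn":[0,0,0],"jaw":-1}]'
```

```text
clock: 8.72
tcp_pos: [0.5156, -0.1831, 0.0152]
orientation: [[-1.0, 0.001, 0.001], [0.001, 1.0, -0.0], [-0.001, -0.0, -1.0]]
contact_force: [-2.7, 0.7, 6.6]
gripper_width: 0.0257
grip_force: 50.8
```

Contact felt at 6.6 N, so the bush is resting on the plate. Next: release, lift and check.

```bash

python3 -m crank '[{"dp":[0,0,0],"turn":[0,0,0],"jaw":0},{"dp":[0,0,0],"turn":[0,0,0],"jaw":0},{"dp":[0,0,0],"turn":[0,0,0],"jaw":0},{"dp":[0,0,-0.4],"turn":[0,0,0],"jaw":0.2},{"dp":[0,0,-0.9],"turn":[0,0,0],"jaw":1},{"dp":[0,0,-1],"turn":[0,0,0],"jaw":1},{"dp":[0,0,-1],"turn":[0,0,0],"jaw":1}]'
python3 - <<'E'
from w import *
o,c=look('w10',{})
fit(c,o,'bronze_bush',.008,[.516,-.181])
g=cv2.cvtColor(c['image'],cv2.COLOR_RGB2BGR); cv2.imwrite('pics/w10c.png',cv2.resize(g[130:380,170:470],None,fx=2,fy=2))
E
```

```text
clock: 9.6
tcp_pos: [0.5159, -0.1832, 0.1347]
orientation: [[-1.0, 0.001, 0.002], [0.001, 1.0, -0.001], [-0.002, -0.001, -1.0]]
contact_force: [0.8, -0.3, -0.6]
gripper_width: 0.0856
grip_force: 0.0
9.6 [ 0.5159 -0.1832  0.1347] [[-1.0, 0.001, 0.002], [0.001, 1.0, -0.001], [-0.002, -0.001, -1.0]] [-19.5  10.5 -10.5  68.9  -0.  -19.5]
bronze_bush p 0.56 xy mm [ 515.8 -182.8] yaw 0 IoU 0.832
```

View pics/w10c.png

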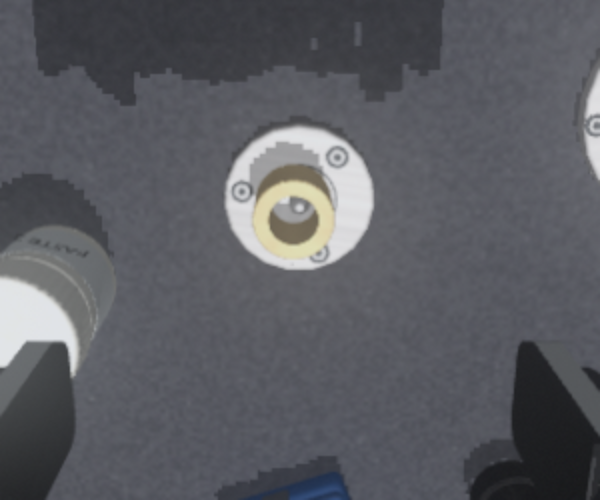

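The pin shows inside the bore, so the bush is seated. Back to the pile for the block.

```bash

python3 -m crank '[{"dp":[0.3,1,-0.3],"turn":[0,0,0],"jaw":1},{"dp":[0.3,1,-0.3],"turn":[0,0,0],"jaw":1}]' >/dev/null
python3 -m crank '[{"dp":[0.3,1,0],"turn":[0,0,0],"jaw":1},{"dp":[0.3,1,0],"turn":[0,0,0],"jaw":1}]' >/dev/null
python3 -m crank '[{"dp":[0,1,0],"turn":[0,0,0],"jaw":1},{"dp":[0,1,0],"turn":[0,0,0],"jaw":1}]' >/dev/null
python3 -m crank '[{"dp":[0,1,0],"turn":[0,0,0],"jaw":1},{"dp":[0,1,0],"turn":[0,0,0],"jaw":1}]' >/dev/null
python3 -m crank '[{"dp":[0,0.4,0],"turn":[0,0,0],"jaw":1},{"dp":[0,0.4,0],"turn":[0,0,0],"jaw":1},{"dp":[0,0.4,0],"turn":[0,0,0],"jaw":1}]'
python3 - <<'E'
from w import *
o,c=look('w11',{})
fit(c,o,'drilled_block',.034,[.455,.345],-13);fit(c,o,'block_fixture',0,[.476,.219],-7);fit(c,o,'setting_ring',.014,[.445,.34])
g=cv2.cvtColor(c['image'],cv2.COLOR_RGB2BGR); cv2.imwrite('pics/w11c.png',cv2.resize(g[100:350,100:450],None,fx=2,fy=2)) 
E
```

```text
clock: 11.08
tcp_pos: [0.4445, 0.339, 0.1668]
orientation: [[-1.0, 0.0, -0.003], [0.0, 1.0, -0.002], [0.003, -0.002, -1.0]]
contact_force: [-0.3, -0.5, 0.5]
gripper_width: 0.0858
grip_force: 0.0
11.07 [0.4445 0.339  0.1668] [[-1.0, 0.0, -0.003], [0.0, 1.0, -0.002], [0.003, -0.002, -1.0]] [37.3 11.4 -5.3 73.4 -0.  37.4]
drilled_block p 0.93 xy mm [463.2 355.6] yaw -12.4 IoU 0.981
block_fixture p 0.66 xy mm [475.6 218.8] yaw -7.6 IoU 0.95
setting_ring p 0.81 xy mm [464.4 354.4] yaw 0 IoU 0.129
```

View pics/w11c.png

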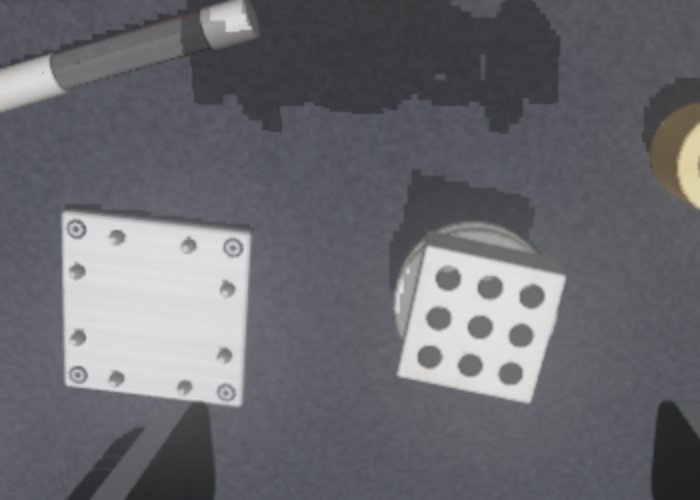

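The block fit is good (IoU 0.98): (463.2, 355.6), yaw -12.4°. The block fixture is at (475.7, 218.9), yaw about -7°.

```bash

python3 -m crank '[{"dp":[-0.156,0.138,0.4],"turn":[0,0,0.276],"jaw":1},{"dp":[-0.156,0.138,0.4],"turn":[0,0,0.276],"jaw":1},{"dp":[-0.156,0.138,0.4],"turn":[0,0,0.276],"jaw":1},{"dp":[-0.156,0.138,0.4],"turn":[0,0,0.276],"jaw":1}]'
python3 - <<'E'
from w import *
o,c=look('w12',{})
fit(c,o,'drilled_block',.034,[.455,.345],-13)
E
```

```text
clock: 11.78
tcp_pos: [0.4644, 0.3563, 0.1225]
orientation: [[-0.977, 0.215, 0.002], [0.215, 0.977, 0.001], [-0.002, 0.002, -1.0]]
contact_force: [0.2, 0.5, 0.5]
gripper_width: 0.0856
grip_force: 0.0
11.78 [0.4644 0.3563 0.1225] [[-0.977, 0.215, 0.002], [0.215, 0.977, 0.001], [-0.002, 0.002, -1.0]] [37.5 14.7 -6.8 68.4 -0.  49.9]
drilled_block p 0.74 xy mm [463.4 355.5] yaw -12.2 IoU 0.978
```

```bash

python3 -m crank '[{"dp":[0,0,0.4],"turn":[0,0,0],"jaw":1},{"dp":[0,0,0.7],"turn":[0,0,0],"jaw":1},{"dp":[0,0,0.7],"turn":[0,0,0],"jaw":1},{"dp":[0,0,0.7],"turn":[0,0,0],"jaw":-1},{"dp":[0,0,0.7],"turn":[0,0,0],"jaw":-1},{"dp":[0,0,0.7],"turn":[0,0,0],"jaw":-1},{"dp":[0,0,0.7],"turn":[0,0,0],"jaw":-1}]' 70
python3 -m crank '[{"dp":[0,0,-0.1],"turn":[0,0,0],"jaw":-1},{"dp":[0,0,-0.5],"turn":[0,0,0],"jaw":-1},{"dp":[0,0,-0.8],"turn":[0,0,0],"jaw":-1},{"dp":[0,0,-0.8],"turn":[0,0,0],"jaw":-1}]'
python3 - <<'E'
from w import *
o,c=look('w13',{}); z=o['tcp_pos'][2]
fit(c,o,'drilled_block',z-.004,o['tcp_pos'][:2],-13);fit(c,o,'setting_ring',.014,[.445,.34])
save(c,'w13')
E
```

```text
clock: 12.75
tcp_pos: [0.4652, 0.3571, 0.0392]
orientation: [[-0.976, 0.216, 0.003], [0.216, 0.976, 0.002], [-0.003, 0.003, -1.0]]
contact_force: [-1.2, -1.1, 6.7]
gripper_width: 0.0486
grip_force: 74.1
clock: 13.25
tcp_pos: [0.4655, 0.3576, 0.1363]
orientation: [[-0.976, 0.216, 0.005], [0.216, 0.976, 0.004], [-0.004, 0.005, -1.0]]
contact_force: [0.2, -0.1, -4.6]
gripper_width: 0.0486
grip_force: 74.5
13.25 [0.4655 0.3576 0.1363] [[-0.976, 0.216, 0.005], [0.216, 0.976, 0.004], [-0.004, 0.005, -1.0]] [37.5 14.5 -5.4 69.8  0.  50. ]
drilled_block p 0.95 xy mm [464.  358.3] yaw -12.5 IoU 0.94
setting_ring p 0.96 xy mm [464.8 354.7] yaw 0 IoU 0.467
```

View pics/w13.png

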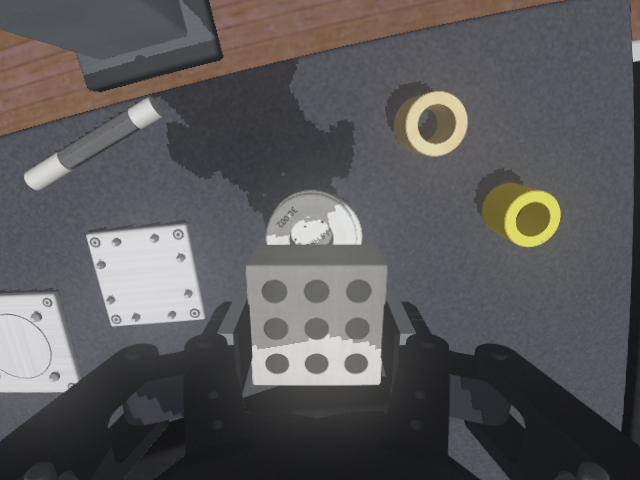

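The block is held squarely at (317,315) and the ring shows behind it at (315,230). I'll move part way and measure the fixture again while it's unobstructed.

```bash

python3 -m crank '[{"dp":[-0.3,-0.5,0],"turn":[0,0,-0.118],"jaw":-1},{"dp":[-0.3,-0.5,0],"turn":[0,0,-0.118],"jaw":-1},{"dp":[-0.3,-0.5,0],"turn":[0,0,-0.118],"jaw":-1}]'
python3 - <<'E'
from w import *
o,c=look('w14',{}); z=o['tcp_pos'][2]
fit(c,o,'block_fixture',0,[.476,.219],-7)
fit(c,o,'drilled_block',z-.005,o['tcp_pos'][:2],-7)
g=cv2.cvtColor(c['image'],cv2.COLOR_RGB2BGR); cv2.imwrite('pics/w14c.png',cv2.resize(g[150:400,50:400],None,fx=2,fy=2)) 
o=robot.get_obs();print(o['tcp_pos'],o['orientation'])
E
```

```text
clock: 13.78
tcp_pos: [0.4856, 0.2892, 0.1311]
orientation: [[-0.992, 0.126, -0.002], [0.126, 0.992, -0.001], [0.002, -0.001, -1.0]]
contact_force: [0.5, -0.6, -4.4]
gripper_width: 0.0486
grip_force: 74.8
13.78 [0.4856 0.2892 0.1311] [[-0.992, 0.126, -0.002], [0.126, 0.992, -0.001], [0.002, -0.001, -1.0]] [30.8 12.7 -8.3 69.2  0.  38. ]
block_fixture p 0.93 xy mm [475.5 219.2] yaw -7.6 IoU 0.892
drilled_block p 0.65 xy mm [484.5 289.3] yaw -7.1 IoU 0.951
[0.48570408 0.29072235 0.13192913] [[-9.92321531e-01  1.23680743e-01 -1.02645002e-03]
 [ 1.23680961e-01  9.92322023e-01 -1.51521324e-04]
 [ 9.99828687e-04 -2.77310197e-04 -9.99999462e-01]]
```

```bash

python3 -m crank '[{"dp":[0,-0.45,0],"turn":[0,0,0],"jaw":-1},{"dp":[0,-0.6,0.4],"turn":[0,0,0],"jaw":-1},{"dp":[0,-0.6,0.75],"turn":[0,0,0],"jaw":-1},{"dp":[0,-0.6,0.75],"turn":[0,0,0],"jaw":-1},{"dp":[0,-0.6,0.75],"turn":[0,0,0],"jaw":-1}]'
python3 - <<'E'
from w import *
o,c=look('w15',{}); z=o['tcp_pos'][2]
fit(c,o,'drilled_block',z-.005,o['tcp_pos'][:2],-7)
fit(c,o,'block_fixture',0,[.476,.219],-7)
g=cv2.cvtColor(c['image'],cv2.COLOR_RGB2BGR)
uv=proj(c,box(.04,0,.008)[4:][[0,1,3,2]]@np.array([[.9925,-.122,0],[.122,.9925,0],[0,0,1]])+[.4756,.219,0],o); cv2.polylines(g,[uv.astype(np.int32)],True,(0,0,255),1)
cv2.imwrite('pics/w15c.png',cv2.resize(g[150:450,150:500],None,fx=2,fy=2)) 
print(robot.get_obs()['tcp_pos'])
E
```

```text
clock: 14.55
tcp_pos: [0.4779, 0.2197, 0.044]
orientation: [[-0.992, 0.123, 0.001], [0.123, 0.992, 0.001], [-0.001, 0.001, -1.0]]
contact_force: [1.0, -0.8, -4.3]
gripper_width: 0.0487
grip_force: 75.3
14.55 [0.4779 0.2197 0.044 ] [[-0.992, 0.123, 0.001], [0.123, 0.992, 0.001], [-0.001, 0.001, -1.0]] [ 24.7  11.1 -21.6  57.2   0.   31.8]
drilled_block p 0.95 xy mm [476.3 219.7] yaw -7.1 IoU 0.964
block_fixture not found
[0.47858925 0.2197088  0.04463701]
```

View pics/w15c.png

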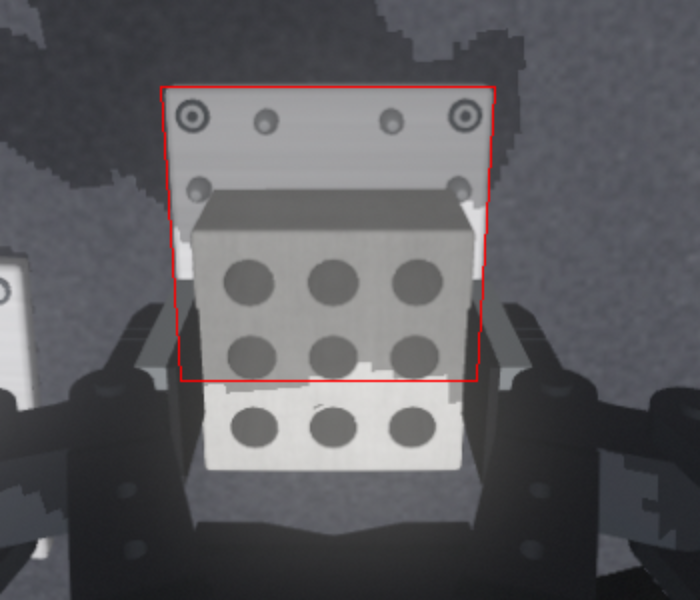

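The block is centred over the fixture and the yaw matches. Lowering slowly.

```bash

python3 -m crank '[{"dp":[0.006,-0.005,0.1],"turn":[0,0,0],"jaw":-1},{"dp":[0.006,-0.005,0.18],"turn":[0,0,0],"jaw":-1},{"dp":[0.006,-0.005,0.22],"turn":[0,0,0],"jaw":-1},{"dp":[0.006,-0.005,0.25],"turn":[0,0,0],"jaw":-1},{"dp":[0.006,-0.005,0.26],"turn":[0,0,0],"jaw":-1},{"dp":[0.006,-0.005,0.26],"turn":[0,0,0],"jaw":-1}]'
```

```text
clock: 15.45
tcp_pos: [0.476, 0.2179, 0.0132]
orientation: [[-0.992, 0.124, -0.0], [0.124, 0.992, 0.0], [0.0, 0.0, -1.0]]
contact_force: [-8.5, -3.8, 12.8]
gripper_width: 0.0482
grip_force: 77.4
```

```bash

python3 -m crank '[{"dp":[0,0,0],"turn":[0,0,0],"jaw":0.6},{"dp":[0,0,0],"turn":[0,0,0],"jaw":0.6},{"dp":[0,0,0],"turn":[0,0,0],"jaw":0.6},{"dp":[0,0,-0.4],"turn":[0,0,0],"jaw":0.8},{"dp":[0,0,-0.9],"turn":[0,0,0],"jaw":1},{"dp":[0,0,-1],"turn":[0,0,0],"jaw":1},{"dp":[0,0,-1],"turn":[0,0,0],"jaw":1}]'
python3 - <<'E'
from w import *
o,c=look('w16',{}); z=o['tcp_pos'][2]
fit(c,o,'drilled_block',.008,[.476,.219],-7)
fit(c,o,'setting_ring',.014,[.445,.34]);fit(c,o,'hardness_disc',.0,[.445,.34])
g=cv2.cvtColor(c['image'],cv2.COLOR_RGB2BGR)
cv2.imwrite('pics/w16c.png',cv2.resize(g[100:350,200:600],None,fx=2,fy=2)) 
E
```

```text
clock: 16.32
tcp_pos: [0.477, 0.2184, 0.132]
orientation: [[-0.992, 0.124, 0.002], [0.124, 0.992, 0.001], [-0.002, 0.001, -1.0]]
contact_force: [0.1, -0.7, -0.6]
gripper_width: 0.0854
grip_force: 0.0
16.32 [0.477  0.2184 0.132 ] [[-0.992, 0.124, 0.002], [0.124, 0.992, 0.001], [-0.002, 0.001, -1.0]] [ 24.6   8.1 -13.7  68.1   0.   31.7]
drilled_block p 0.91 xy mm [474.8 218.5] yaw -6.2 IoU 0.934
setting_ring not found
hardness_disc p 0.86 xy mm [485.  355.1] yaw 0 IoU 0.156
```

View pics/w16c.png

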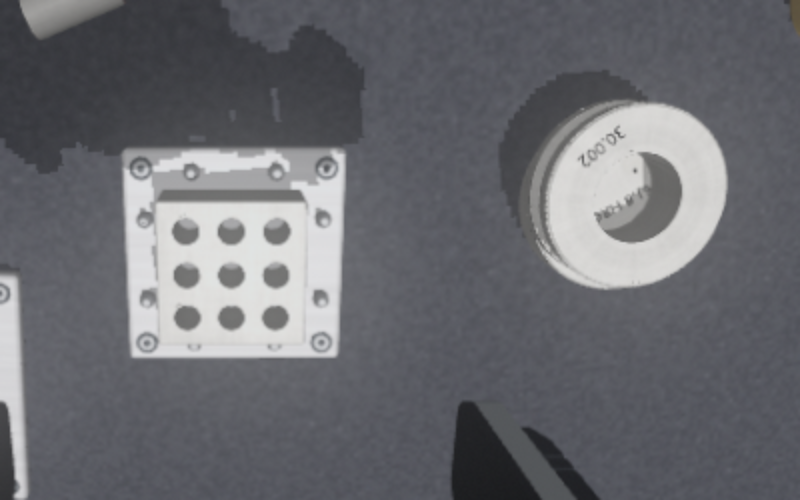

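The block lies flat between its eight pins. On to the ring.

```bash

python3 -m crank '[{"dp":[0.3,1,-0.3],"turn":[0,0,-0.158],"jaw":1},{"dp":[0.3,1,-0.3],"turn":[0,0,-0.158],"jaw":1},{"dp":[0.3,1,-0.3],"turn":[0,0,-0.158],"jaw":1},{"dp":[0.3,1,-0.3],"turn":[0,0,-0.158],"jaw":1}]'
python3 - <<'E'
from w import *
o,c=look('w17',{}); z=o['tcp_pos'][2]
for k in ('setting_ring','hardness_disc'):
  for d in robot.trace(c,k)[:3]:
    m=d['pixels']; ys,xs=np.where(m); print(k,round(d['p'],2),np.round(d['at']),unproj(c,d['at'],.034,o)[0].round(3),xs.min(),xs.max(),ys.min(),ys.max(),m.sum())
fit(c,o,'setting_ring',.014,[.455,.345]); fit(c,o,'hardness_disc',0,[.455,.345])
# ring top: bore circle via dark hole; bright top face threshold
g=cv2.cvtColor(c['image'],cv2.COLOR_RGB2GRAY)
u=proj(c,[.455,.348,.034],o)[0].astype(int);print(u)
x0,y0=u-70; r=g[y0:y0+140,x0:x0+140]
h=cv2.HoughCircles(cv2.medianBlur(r,3),cv2.HOUGH_GRADIENT,1,5,param1=120,param2=18,minRadius=15,maxRadius=60)
if h is not None:
  for q in h[0][:8]:
    s=unproj(c,[[q[0]+x0,q[1]+y0],[q[0]+x0+q[2],q[1]+y0]],.034,o)*1000; print(np.round(s[0,:2],1),'r',round(np.linalg.norm(s[1]-s[0]),1))
E
```

```text
clock: 17.02
tcp_pos: [0.455, 0.3415, 0.166]
orientation: [[-1.0, -0.001, -0.002], [-0.001, 1.0, -0.002], [0.002, -0.002, -1.0]]
contact_force: [-0.2, 1.2, -0.6]
gripper_width: 0.0854
grip_force: 0.0
17.02 [0.455  0.3415 0.166 ] [[-1.0, -0.001, -0.002], [-0.001, 1.0, -0.002], [0.002, -0.002, -1.0]] [36.9 12.5 -4.1 73.5 -0.  36.9]
setting_ring 0.86 [335. 254.] [0.475 0.356 0.034] 293 374 197 278 4450
hardness_disc 0.66 [335. 234.] [0.46  0.356 0.034] 315 372 218 252 880
setting_ring p 0.86 xy mm [464.9 354.6] yaw 0 IoU 0.83
hardness_disc p 0.66 xy mm [481.7 368.9] yaw 0 IoU 0.184
[325 228]
[464.4 352.9] r 29.0
[464.4 360.6] r 26.8
[459.6 354.4] r 33.1
[470.  354.5] r 34.6
[474.8 352.3] r 40.1
[454.9 355.9] r 23.6
[470.8 358.4] r 36.8
[467.6 350.7] r 25.1
```

```bash
sed -i "s/    S=4; mb=/    q=cv2.convexHull(np.argwhere(m)[:,::-1].astype(np.int32)); m=cv2.fillConvexPoly(m.copy(),q,1)\n    S=4; mb=/" w.py
python3 -m crank '[{"dp":[-0.083,0.11,0.4],"turn":[0,0,0],"jaw":1},{"dp":[-0.083,0.11,0.4],"turn":[0,0,0],"jaw":1},{"dp":[-0.083,0.11,0.4],"turn":[0,0,0],"jaw":1}]'
python3 - <<'E'
from w import *
o,c=look('w18',{}); fit(c,o,'setting_ring',.014,[.465,.355]); print(robot.get_obs()['tcp_pos'])
c=robot.camera('wrist');o=robot.get_obs(); fit(c,o,'setting_ring',.014,[.465,.355]); print(robot.get_obs()['tcp_pos'])
E
```

```text
clock: 17.65
tcp_pos: [0.4656, 0.3542, 0.1203]
orientation: [[-1.0, 0.001, -0.0], [0.001, 1.0, -0.0], [0.0, -0.0, -1.0]]
contact_force: [0.4, 0.1, 0.3]
gripper_width: 0.0852
grip_force: 0.0
17.65 [0.4656 0.3542 0.1203] [[-1.0, 0.001, -0.0], [0.001, 1.0, -0.0], [0.0, -0.0, -1.0]] [37.3 14.9 -6.9 68.3 -0.  37.3]
setting_ring p 0.55 xy mm [465.  354.7] yaw 0 IoU 0.987
[0.46614651 0.35477254 0.12121147]
setting_ring p 0.8 xy mm [464.9 354.9] yaw 0 IoU 0.983
[0.46611451 0.35496035 0.12106689]
```

```bash

python3 -m crank '[{"dp":[0.009,0,0.45],"turn":[0,0,0],"jaw":1},{"dp":[0.009,0,0.85],"turn":[0,0,0],"jaw":1},{"dp":[0.009,0,0.905],"turn":[0,0,0],"jaw":1},{"dp":[0.009,0,0.905],"turn":[0,0,0],"jaw":-1},{"dp":[0.009,0,0.905],"turn":[0,0,0],"jaw":-1},{"dp":[0.009,0,0.905],"turn":[0,0,0],"jaw":-1},{"dp":[0.009,0,0.905],"turn":[0,0,0],"jaw":-1}]' 70
python3 -m crank '[{"dp":[0,0,-0.1],"turn":[0,0,0],"jaw":-1},{"dp":[0,0,-0.5],"turn":[0,0,0],"jaw":-1},{"dp":[0,0,-0.9],"turn":[0,0,0],"jaw":-1},{"dp":[0,0,-0.9],"turn":[0,0,0],"jaw":-1}]'
python3 - <<'E'
from w import *
o,c=look('w19',{}); z=o['tcp_pos'][2]
fit(c,o,'setting_ring',z+.002,o['tcp_pos'][:2]); fit(c,o,'hardness_disc',0,[.461,.35])
E
```

```text
clock: 18.73
tcp_pos: [0.4661, 0.3561, 0.014]
orientation: [[-1.0, 0.001, 0.004], [0.001, 1.0, 0.003], [-0.004, 0.003, -1.0]]
contact_force: [-1.0, 0.3, 7.2]
gripper_width: 0.0575
grip_force: 74.7
clock: 19.23
tcp_pos: [0.4668, 0.3566, 0.1245]
orientation: [[-1.0, 0.001, 0.007], [0.001, 1.0, 0.005], [-0.007, 0.005, -1.0]]
contact_force: [0.4, -0.0, -3.1]
gripper_width: 0.0572
grip_force: 75.4
19.23 [0.4668 0.3566 0.1245] [[-1.0, 0.001, 0.007], [0.001, 1.0, 0.005], [-0.007, 0.005, -1.0]] [37.4 14.6 -6.7 68.2 -0.  37.4]
setting_ring p 0.63 xy mm [465.6 356.8] yaw 0 IoU 0.929
hardness_disc p 0.57 xy mm [470.6 358.8] yaw 0 IoU 0.623
```

```bash

python3 -m crank '[{"dp":[-0.1,-0.9,0],"turn":[0,0,0],"jaw":-1},{"dp":[-0.1,-0.9,0],"turn":[0,0,0],"jaw":-1}]' >/dev/null
python3 -m crank '[{"dp":[0,-0.9,0],"turn":[0,0,0],"jaw":-1},{"dp":[0,-0.9,0],"turn":[0,0,0],"jaw":-1}]' >/dev/null
python3 -m crank '[{"dp":[0,-0.9,0],"turn":[0,0,0],"jaw":-1},{"dp":[0,-0.9,0],"turn":[0,0,0],"jaw":-1},{"dp":[0,-0.9,0],"turn":[0,0,0],"jaw":-1}]'
python3 - <<'E'
from w import *
o,c=look('w20',{}); z=o['tcp_pos'][2]
fit(c,o,'setting_ring',z,o['tcp_pos'][:2]); fit(c,o,'ring_fixture',0,[.484,-.037]); fit(c,o,'disc_fixture',0,[.511,.083],-9)
print(robot.get_obs()['tcp_pos'])
E
```

```text
clock: 20.25
tcp_pos: [0.4749, 0.0281, 0.1172]
orientation: [[-1.0, 0.005, -0.003], [0.005, 1.0, -0.001], [0.003, -0.001, -1.0]]
contact_force: [-0.2, -0.4, -2.8]
gripper_width: 0.0574
grip_force: 75.7
20.25 [0.4749 0.0281 0.1172] [[-1.0, 0.005, -0.003], [0.005, 1.0, -0.001], [0.003, -0.001, -1.0]] [  3.4   3.6 -20.7  65.9  -0.    3.7]
setting_ring p 0.75 xy mm [474.3  28.3] yaw 0 IoU 0.947
ring_fixture p 0.66 xy mm [484.5 -37.6] yaw 0 IoU 0.869
disc_fixture p 0.9 xy mm [510.4  82.9] yaw -10.1 IoU 0.912
[0.47590695 0.03155692 0.11801902]
```

```bash

python3 -m crank '[{"dp":[-0.078,-0.5,0],"turn":[0,0,0],"jaw":-1},{"dp":[-0.078,-0.58,0.3],"turn":[0,0,0],"jaw":-1},{"dp":[-0.078,-0.58,0.6],"turn":[0,0,0],"jaw":-1},{"dp":[-0.078,-0.58,0.6],"turn":[0,0,0],"jaw":-1},{"dp":[-0.078,-0.58,0.6],"turn":[0,0,0],"jaw":-1}]'
python3 - <<'E'
from w import *
o,c=look('w21',{}); z=o['tcp_pos'][2]
fit(c,o,'setting_ring',z,o['tcp_pos'][:2]); fit(c,o,'ring_fixture',0,[.484,-.037])
print(robot.get_obs()['tcp_pos'])
E
```

```text
clock: 21.08
tcp_pos: [0.4863, -0.0379, 0.0478]
orientation: [[-1.0, -0.001, 0.001], [-0.001, 1.0, 0.0], [-0.001, 0.0, -1.0]]
contact_force: [-0.4, -1.2, -3.1]
gripper_width: 0.0573
grip_force: 75.9
21.07 [ 0.4863 -0.0379  0.0478] [[-1.0, -0.001, 0.001], [-0.001, 1.0, 0.0], [-0.001, 0.0, -1.0]] [ -4.5   7.1 -25.9  56.9   0.   -4.5]
setting_ring p 0.64 xy mm [485.5 -37.6] yaw 0 IoU 0.953
ring_fixture p 0.55 xy mm [484.2 -37.4] yaw 0 IoU 0.908
[ 0.48691571 -0.03834372  0.04843599]
```

```bash

python3 -m crank '[{"dp":[0.012,0.004,0.12],"turn":[0,0,0],"jaw":-1},{"dp":[0.012,0.004,0.22],"turn":[0,0,0],"jaw":-1},{"dp":[0.012,0.004,0.28],"turn":[0,0,0],"jaw":-1},{"dp":[0.012,0.004,0.31],"turn":[0,0,0],"jaw":-1},{"dp":[0.012,0.004,0.33],"turn":[0,0,0],"jaw":-1},{"dp":[0.012,0.004,0.335],"turn":[0,0,0],"jaw":-1},{"dp":[0.012,0.004,0.335],"turn":[0,0,0],"jaw":-1}]'
```

```text
clock: 22.1
tcp_pos: [0.484, -0.0383, 0.008]
orientation: [[-1.0, 0.001, 0.0], [0.001, 1.0, 0.0], [-0.0, 0.0, -1.0]]
contact_force: [-6.7, 0.2, 10.4]
gripper_width: 0.0571
grip_force: 77.4
```

Contact at exactly the expected height. Release and lift.

```bash

python3 -m crank '[{"dp":[0,0,0],"turn":[0,0,0],"jaw":1},{"dp":[0,0,0],"turn":[0,0,0],"jaw":1},{"dp":[0,0,0],"turn":[0,0,0],"jaw":1},{"dp":[0,0,-0.3],"turn":[0,0,0],"jaw":1},{"dp":[0,0,-0.8],"turn":[0,0,0],"jaw":1},{"dp":[0,0,-1],"turn":[0,0,0],"jaw":1},{"dp":[0,0,-1],"turn":[0,0,0],"jaw":1}]'
python3 - <<'E'
from w import *
o,c=look('w22',{}); z=o['tcp_pos'][2]
fit(c,o,'setting_ring',.008,[.484,-.038]); print(robot.get_obs()['tcp_pos'])
E
python3 -m crank '[{"dp":[0.1,1,-0.2],"turn":[0,0,0],"jaw":1},{"dp":[0.1,1,-0.2],"turn":[0,0,0],"jaw":1}]' >/dev/null
python3 -m crank '[{"dp":[0.1,1,0],"turn":[0,0,0],"jaw":1},{"dp":[0.1,1,0],"turn":[0,0,0],"jaw":1}]' >/dev/null
python3 -m crank '[{"dp":[0,1,0],"turn":[0,0,0],"jaw":1},{"dp":[0,1,0],"turn":[0,0,0],"jaw":1},{"dp":[0,1,0],"turn":[0,0,0],"jaw":1},{"dp":[0,1,0],"turn":[0,0,0],"jaw":1}]'
python3 - <<'E'
from w import *
o,c=look('w23',{}); fit(c,o,'hardness_disc',0,[.46,.35]);print(robot.get_obs()['tcp_pos'])
E
```

```text
clock: 22.98
tcp_pos: [0.4858, -0.0384, 0.1286]
orientation: [[-1.0, 0.001, 0.004], [0.001, 1.0, -0.0], [-0.004, -0.0, -1.0]]
contact_force: [-0.3, 0.9, -0.3]
gripper_width: 0.0854
grip_force: 0.0
22.98 [ 0.4858 -0.0384  0.1286] [[-1.0, 0.001, 0.004], [0.001, 1.0, -0.0], [-0.004, -0.0, -1.0]] [ -4.5   4.1 -18.6  67.    0.   -4.5]
setting_ring p 0.81 xy mm [483.5 -37.8] yaw 0 IoU 0.985
[ 0.48396111 -0.03826254  0.12581725]
clock: 24.08
tcp_pos: [0.4595, 0.3212, 0.1487]
orientation: [[-1.0, -0.0, -0.003], [-0.0, 1.0, -0.002], [0.003, -0.002, -1.0]]
contact_force: [-0.8, -0.6, -0.5]
gripper_width: 0.0859
grip_force: 0.0
24.07 [0.4595 0.3212 0.1487] [[-1.0, -0.0, -0.003], [-0.0, 1.0, -0.002], [0.003, -0.002, -1.0]] [35.  11.9 -7.  71.3 -0.  35. ]
hardness_disc p 0.7 xy mm [471.2 358.7] yaw 0 IoU 0.98
[0.46011735 0.3203926  0.14972503]
```

The ring sits at its fixture centre (IoU 0.985). The disc is at (471.2, 358.7). I'll turn the tool to the disc fixture's yaw now and grip the disc between the fixture's pin directions.

```bash

python3 -m crank '[{"dp":[-0.093,0.319,0.4],"turn":[0,0,0.211],"jaw":1},{"dp":[-0.093,0.319,0.4],"turn":[0,0,0.211],"jaw":1},{"dp":[-0.093,0.319,0.4],"turn":[0,0,0.211],"jaw":1},{"dp":[-0.093,0.319,0.4],"turn":[0,0,0.211],"jaw":1}]'
python3 - <<'E'
from w import *
o,c=look('w24',{}); fit(c,o,'hardness_disc',0,[.471,.359]);o=robot.get_obs();print(o['tcp_pos'],o['orientation'][0])
E
```

```text
clock: 24.68
tcp_pos: [0.4722, 0.3593, 0.1042]
orientation: [[-0.986, 0.166, 0.002], [0.166, 0.986, 0.001], [-0.001, 0.001, -1.0]]
contact_force: [0.2, 0.6, 0.4]
gripper_width: 0.0854
grip_force: 0.0
24.68 [0.4722 0.3593 0.1042] [[-0.986, 0.166, 0.002], [0.166, 0.986, 0.001], [-0.001, 0.001, -1.0]] [37.3 16.  -7.4 66.5 -0.  46.8]
hardness_disc p 0.75 xy mm [471.2 358.7] yaw 0 IoU 0.986
[0.47217359 0.35959881 0.10415839] [-0.9861084   0.16609296  0.00183039]
```

```bash

python3 -m crank '[{"dp":[0.007,-0.009,0.45],"turn":[0,0,0],"jaw":1},{"dp":[0.007,-0.009,0.85],"turn":[0,0,0],"jaw":1},{"dp":[0.007,-0.009,0.89],"turn":[0,0,0],"jaw":1},{"dp":[0.007,-0.009,0.89],"turn":[0,0,0],"jaw":1},{"dp":[0.007,-0.009,0.89],"turn":[0,0,0],"jaw":-1},{"dp":[0.007,-0.009,0.89],"turn":[0,0,0],"jaw":-1},{"dp":[0.007,-0.009,0.89],"turn":[0,0,0],"jaw":-1},{"dp":[0.007,-0.009,0.89],"turn":[0,0,0],"jaw":-1}]' 80
python3 -m crank '[{"dp":[0,0,-0.1],"turn":[0,0,0],"jaw":-1},{"dp":[0,0,-0.5],"turn":[0,0,0],"jaw":-1},{"dp":[0,0,-0.9],"turn":[0,0,0],"jaw":-1},{"dp":[0,0,-0.9],"turn":[0,0,0],"jaw":-1}]'
python3 - <<'E'
from w import *
o,c=look('w25',{}); z=o['tcp_pos'][2]
fit(c,o,'hardness_disc',z+.003,o['tcp_pos'][:2])
E
```

```text
clock: 25.78
tcp_pos: [0.4722, 0.3602, -0.0008]
orientation: [[-0.986, 0.165, 0.004], [0.165, 0.986, 0.003], [-0.004, 0.003, -1.0]]
contact_force: [-1.1, -1.1, 9.5]
gripper_width: 0.0597
grip_force: 85.3
clock: 26.28
tcp_pos: [0.4728, 0.3608, 0.1092]
orientation: [[-0.986, 0.165, 0.007], [0.165, 0.986, 0.005], [-0.006, 0.006, -1.0]]
contact_force: [-0.1, -1.0, -2.2]
gripper_width: 0.0592
grip_force: 87.5
26.27 [0.4728 0.3608 0.1092] [[-0.986, 0.165, 0.007], [0.165, 0.986, 0.005], [-0.006, 0.006, -1.0]] [37.3 15.7 -7.1 66.6  0.  46.9]
hardness_disc p 0.82 xy mm [471.7 360.9] yaw 0 IoU 0.932
```

```bash

python3 -m crank '[{"dp":[-0.35,-0.8,0],"turn":[0,0,0],"jaw":-1},{"dp":[-0.35,-0.8,0],"turn":[0,0,0],"jaw":-1}]' >/dev/null
python3 -m crank '[{"dp":[-0.359,-0.8,0],"turn":[0,0,0],"jaw":-1},{"dp":[-0.359,-0.8,0],"turn":[0,0,0],"jaw":-1},{"dp":[-0.359,-0.8,0],"turn":[0,0,0],"jaw":-1}]'
python3 - <<'E'
from w import *
o,c=look('w26',{}); z=o['tcp_pos'][2]
fit(c,o,'hardness_disc',z+.001,o['tcp_pos'][:2]); fit(c,o,'disc_fixture',0,[.511,.083],-9)
o=robot.get_obs();print(o['tcp_pos'],o['orientation'][0])
E
```

```text
clock: 27.0
tcp_pos: [0.522, 0.1527, 0.1019]
orientation: [[-0.985, 0.17, -0.003], [0.17, 0.985, -0.001], [0.003, -0.002, -1.0]]
contact_force: [-0.7, 1.1, -1.9]
gripper_width: 0.0591
grip_force: 87.7
27.0 [0.522  0.1527 0.1019] [[-0.985, 0.17, -0.003], [0.17, 0.985, -0.001], [0.003, -0.002, -1.0]] [ 16.3  11.2 -13.9  65.1  -0.   26.1]
hardness_disc p 0.63 xy mm [521.3 152.9] yaw 0 IoU 0.951
disc_fixture p 0.84 xy mm [511.   82.9] yaw -10.4 IoU 0.866
[0.52192017 0.15591237 0.10264668] [-0.98623116  0.16535829 -0.00217494]
```

```bash

python3 -m crank '[{"dp":[-0.022,-0.5,0],"turn":[0,0,0],"jaw":-1},{"dp":[-0.022,-0.614,0.25],"turn":[0,0,0],"jaw":-1},{"dp":[-0.022,-0.614,0.48],"turn":[0,0,0],"jaw":-1},{"dp":[-0.022,-0.614,0.48],"turn":[0,0,0],"jaw":-1},{"dp":[-0.022,-0.614,0.48],"turn":[0,0,0],"jaw":-1}]'
python3 - <<'E'
from w import *
o,c=look('w27',{}); z=o['tcp_pos'][2]
fit(c,o,'hardness_disc',z+.001,o['tcp_pos'][:2]); fit(c,o,'disc_fixture',0,[.511,.083],-9)
o=robot.get_obs();print(o['tcp_pos'],o['orientation'][0])
E
```

```text
clock: 27.78
tcp_pos: [0.5134, 0.0836, 0.0469]
orientation: [[-0.986, 0.164, 0.0], [0.164, 0.986, 0.0], [-0.0, 0.0, -1.0]]
contact_force: [1.1, -0.5, -2.9]
gripper_width: 0.0596
grip_force: 87.9
27.77 [0.5134 0.0836 0.0469] [[-0.986, 0.164, 0.0], [0.164, 0.986, 0.0], [-0.0, 0.0, -1.0]] [  9.2  10.5 -22.   57.5   0.   18.7]
hardness_disc p 0.89 xy mm [512.9  83.7] yaw 0 IoU 0.95
disc_fixture not found
[0.5140043  0.0832383  0.04744106] [-0.98637121  0.1645235   0.00196291]
```

```bash

python3 -m crank '[{"dp":[0.013,-0.005,0.12],"turn":[0,0,0],"jaw":-1},{"dp":[0.013,-0.005,0.22],"turn":[0,0,0],"jaw":-1},{"dp":[0.013,-0.005,0.28],"turn":[0,0,0],"jaw":-1},{"dp":[0.013,-0.005,0.31],"turn":[0,0,0],"jaw":-1},{"dp":[0.013,-0.005,0.328],"turn":[0,0,0],"jaw":-1},{"dp":[0.013,-0.005,0.335],"turn":[0,0,0],"jaw":-1},{"dp":[0.013,-0.005,0.335],"turn":[0,0,0],"jaw":-1}]'
```

```text
clock: 28.8
tcp_pos: [0.5114, 0.0822, 0.0072]
orientation: [[-0.986, 0.166, 0.0], [0.166, 0.986, 0.0], [-0.0, 0.0, -1.0]]
contact_force: [-5.4, -1.1, 6.0]
gripper_width: 0.0595
grip_force: 88.9
```

Contact at the expected height. Release, lift clear and check the whole row.

```bash

python3 -m crank '[{"dp":[0,0,0],"turn":[0,0,0],"jaw":1},{"dp":[0,0,0],"turn":[0,0,0],"jaw":1},{"dp":[0,0,0],"turn":[0,0,0],"jaw":1},{"dp":[0,0,-0.3],"turn":[0,0,0],"jaw":1},{"dp":[0,0,-0.8],"turn":[0,0,0],"jaw":1},{"dp":[0,0,-1],"turn":[0,0,0],"jaw":1}]' >/dev/null
python3 -m crank '[{"dp":[0.5,0,-1],"turn":[0,0,-0.2],"jaw":1},{"dp":[0.5,0,-1],"turn":[0,0,-0.2],"jaw":1},{"dp":[0.5,0,-1],"turn":[0,0,-0.2],"jaw":1},{"dp":[0.5,0,-1],"turn":[0,0,-0.2],"jaw":1}]'
python3 - <<'E'
from w import *
o,c=look('w28',{})
fit(c,o,'hardness_disc',.008,[.511,.083]);fit(c,o,'setting_ring',.008,[.484,-.038]);fit(c,o,'drilled_block',.008,[.476,.219],-7);fit(c,o,'square_post',0,[.38,.066]);fit(c,o,'bronze_bush',.008,[.516,-.181])
a=cv2.cvtColor(c['image'],cv2.COLOR_RGB2BGR)[90:340]
s=cv2.cvtColor(robot.camera('scene')['image'],cv2.COLOR_RGB2BGR)[190:350,270:570]
cv2.imwrite('pics/fin.png',np.vstack([a,cv2.resize(s,(640,341))]))
E
```

```text
clock: 30.05
tcp_pos: [0.4527, 0.0923, 0.2464]
orientation: [[-1.0, 0.009, 0.002], [0.009, 1.0, 0.0], [-0.002, 0.0, -1.0]]
contact_force: [-0.0, 0.4, -0.6]
gripper_width: 0.0853
grip_force: 0.0
30.05 [0.4527 0.0923 0.2464] [[-1.0, 0.009, 0.002], [0.009, 1.0, 0.0], [-0.002, 0.0, -1.0]] [11.5  0.3 -7.8 81.8 -0.  12. ]
hardness_disc p 0.75 xy mm [511.4  82.5] yaw 0 IoU 0.979
setting_ring p 0.78 xy mm [483.5 -38.4] yaw 0 IoU 0.978
drilled_block p 0.71 xy mm [474.4 217.4] yaw -7.6 IoU 0.97
square_post p 0.86 xy mm [377.9  65.1] yaw 0 IoU 0.92
bronze_bush p 0.55 xy mm [ 515.1 -182.9] yaw 0 IoU 0.897
```

View pics/fin.png

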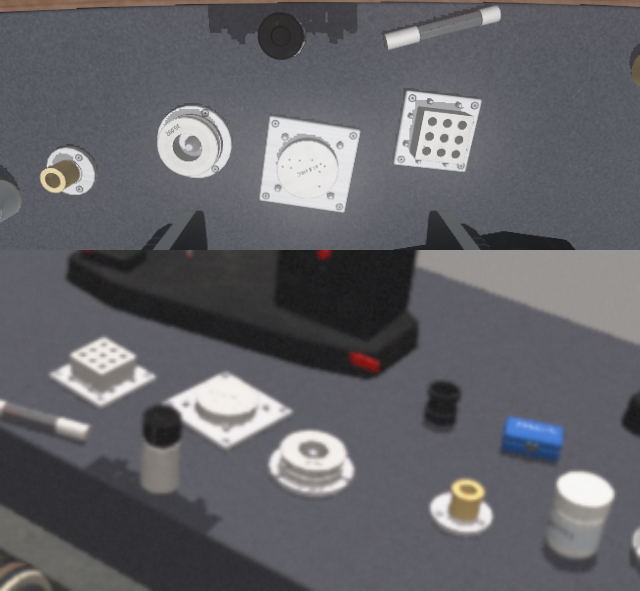

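All four pieces sit flat on their fixtures: bush at (68,172), ring at (193,143), disc at (310,165) and block at (440,132). The post at (281,35) is still standing where it was, within the measuring error. Handing in.

```bash
python3 -c "
from plant import robot
print(robot.job_done())"
```

```text
the job is handed in; nothing more can be done
None
```

The job is handed in after about 30 s on the robot's clock: in the last pictures the bush, block, ring and disc, unloaded in that order, each sit flat on their own fixture, and the cylinder square stands untouched; no verdict was returned.

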